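Lock the carver's tool chest and put the key away

ROBOT

A 6-joint arm with a two-finger parallel gripper is mounted at the origin on the work surface. World frame = base frame: x ahead of the robot, y to its left, z up, the work surface at z = 0. Lengths are in m, angles in rad, forces in N, time in s.
With the tool pointing down it reaches from about 0.35 to 0.725 m from the base axis. Payload 4.3 kg.
Tool frame: the origin (TCP) lies at the very end of the fingers, on their centre line; the grasp point (between the pads) lies behind it (grip_depth is the z of the grasp point in the tool frame, in m); z points along the fingers, y is the direction in which the jaws open and shut (so a half turn about z gives the same grasp; the last joint's range is limited). The gripper opens to 85 mm and grips with 20 to 120 N. Pads are 22 mm wide; open, the fingers measure 114 mm over their backs; the gripper's body (76 mm by 85 mm) begins 54 mm behind the grasp point. The pads swing forward as they close: fully open they stand 13 mm farther back than shut.
Start: joints at [1.129, 0.377, 0.081, 1.274, 0, 1.46], TCP at [0.187, 0.544, 0.231] pointing down, gripper open.
Joint ranges: [-2.72, 2.72], [-0.84, 1.66], [-1.02, 1.22], [-1.77, 2.12], [-1.37, 1.28], [-3.14, 3.14]. Speed limits (rad/s): [2.57, 2.57, 3.14, 3.14, 3.14, 3.14].

INTERFACE

Orientations are given as a unit quaternion [w, x, y, z].
In Python, from plant import read_state, get_image, job_done, grip_depth gives the robot as it stands.
- The arm moves only by the shell command python3 -m jog 'ROWS' [FORCE]. ROWS is JSON, a list of rows, each an object of numbers: "gripper": the finger opening in mm, from 0 to 85.4; "x", "y", "z": the shift along the tool's x, y, z in mm; "roll": the turn about the tool's z in rad. In form: [{"gripper": .., "x": .., "y": .., "z": .., "roll": ..}, ...]. A call has 1 to 10 rows; each row shifts and turns the commanded pose from where the row before left it, along the tool's axes as they then stand; what a row does not reach is not made up. A row lasts 1/12 s, in which the tool goes at most 41.7 mm and 7.16 degrees, less where a joint would pass 70% of its speed; a pose out of reach is approached as far as the arm can. A call is refused whole if a number of a shift passes 41.7 or a number of a turn 0.125, either way. A call with a gripper value outside its range is refused whole. The fingers move at their own pace and stop on an object; FORCE is the grip in N (left out, the last holds). Time passes only in rows, so rows that do not move let the fingers close. It gives the time, the measured TCP pose, the force and the opening at its end, in the units of the state.
- read_state(): the state, without advancing time (a new reading comes with each control period).
- get_image(name): name is "scene" or "top" or "wrist"; returns a dict with "frame" (384x512x3 uint8, red, green, blue), "depth" (384x512 float32, m along the optical axis (not along the pixel's ray), 0 where there is no reading), "fx", "fy", "cx", "cy" (pixels), "world_from_camera" (4x4, takes a point from camera to world coordinates); the wrist camera has in their place "mount" (4x4, takes a point from camera to tool coordinates, whose origin is the TCP and whose axes are the flange's). Camera axes: x right, y down, z forward; pixel columns grow to the right and rows downward; lengths in m; the calibration is good to about 2 mm. A picture is of the moment at which its call begins: read the wrist's pose just before it.
- job_done(): hands the job in, once; it reports no verdict.
The state is a dict: "clock": time; "joint_pos": joint angles; "joint_vel": joint speeds; "effort": joint torques, N m; "tcp_pos": TCP position; "ee_rot": TCP orientation; "wrist_force": force on the tool from outside, world axes, zero at the start; "moment": the same for the moment, N m; "finger_gap": opening from 0.0 (shut) to 1.0 (fully open).
Only numpy, scipy, OpenCV 4.12 (cv2) and the standard library are available. Lean on these libraries where they do the work, as an engineer would, in place of code of your own. Each camera call takes 0.05 s, during which the arm holds its last target. There are 200 camera calls.

TASK

Lock the tool chest: turn the key anticlockwise until the bolt is fully home in its staple, then turn it back to the one position where it comes out, draw it out and put it in the wooden tray. The release position has to be felt for, so turn and pull gently and never force the key against the lock; leave the other things on the bench where they are.

Things in the scene. Friction and masses are not known exactly. Their poses are not given: they have to be found in the camera images.
- key: The key, upright in the lock at the start, 70 mm long, 60 g. Origin at the centre of its foot (lowest end), z up along the shank (flat steel bar, 8 by 4 mm), x the way its bit points. Held captive by the lock it lifts only about 1.5 to 2 mm; it must rise 32 mm to be clear of the lock.
- key_bow (a point): Centre of the key's head, on the shank's axis 55 mm above the foot: a black plastic slab 34 mm wide (key's x), 9 mm thick (key's y), 30 mm high. Grip its two flat faces, which look to the key's +y and -y. Its lower edge is 10 mm above the lock.
- key_bit (a point): Tip of the key's bit: a steel blade 4 mm thick that reaches 17 mm from the axis along the key's +x, 1 to 9 mm above the foot. A like blade 17.6 to 31 mm above the foot (4 mm to -x too) turns the plug; only the shank between.
- key_mid (a point): Middle of the key's length, 35 mm above its foot on the shank's axis.
- chest: Wooden tool chest, fixed to the bench, 200 mm (x) by 260 mm (y) by 100 mm high, origin at the centre of its underside. On its top sits a steel lock, 48 mm (x) by 52 mm (y) by 30 mm high, with an upright brass plug. The key's axis stands at x = -40, y = 0 mm of the chest, its foot on the chest's top, 100 mm up.
- lock_face (a point): Centre of the lock's top face, on the key's axis, 130 mm above the bench; axes as the chest's. A steel staple 18 mm high stands on the lid 3 mm beyond the lock to the chest's +x and takes the bolt.
- plug (a joint): Angle of the lock's plug, rad: 0 at the start, positive anticlockwise from above; turns with the key (up to 0.15 of play, friction 0.02 N m). At 0 the bit points at -126 degrees in the chest's frame. The bolt is met at 0 to 0.25 and home at 0.6 to 0.85. The release position, only about 10 degrees wide, lies unseen between -0.9 and 0.1, elsewhere each time.
- bolt (a joint): Travel of the steel bolt towards the staple, m: 0 to 0.001 withdrawn, 0.008 fully home, where it stops hard. The key's bit pushes it, at some 17 mm from the axis, against 3 N of friction (0.05 N m); it stays where it is when the key turns back. Some 0.1 N m on the key tells that it is home; beyond 0.2 N m, or a pull over 20 N, the key is being forced.
- tray: Open wooden tray, fixed, 160 mm (x) by 140 mm (y) by 24 mm high, walls 6 mm; origin at the centre of its underside, floor 6 mm up. It stands to the left or the right of the chest.
- blank: Bystander: dark walnut blank, 200 x 70 x 40 mm, loose, on the other side of the chest. Origin at the centre of its underside.
- mallet: Bystander: turned wooden mallet standing on its head, 84 mm across, 220 mm high, beyond the chest. Origin at the centre of its underside.
- gouge: Bystander: gouge with wooden handle, 220 mm long, lying on the bench beyond the chest.
Mind the look-alikes: they are no part of the job. What is shaped like the key but purple is not meant.

How it is judged:
By the outcome, as a careful person would: the job done as asked, in the order asked, and still so for the second after the job is handed in, with the robot touching nothing.
It also fails if it takes over 72 s, if anything falls off the work surface, if the arm or the gripper's body presses on something with over 40 N, if the wrist force passes 120 N, or if a joint passes its speed limit or range.

## Working session

There is one attempt and no reset: what is moved stays moved. The work goes in short steps, Python scripts to look and compute and a shell command to move; the robot and the scene stay as the last step left them, time stands still between calls to the robot, and variables do not carry over. Pictures are saved under pics/ and viewed, about 8 in all and at most 12, crops included, and the job is handed in when it is done.

```bash
mkdir -p pics; ls
cat > h.py <<'E'
import numpy as np,cv2
from plant import read_state,get_image,grip_depth
from scipy.spatial.transform import Rotation as R
def snap(n):
    s=read_state(); d=get_image(n)
    if 'mount' in d:
        T=np.eye(4);q=s['ee_rot'];T[:3,:3]=R.from_quat([q[1],q[2],q[3],q[0]]).as_matrix();T[:3,3]=s['tcp_pos']
        d['world_from_camera']=T@d['mount']
    return d
def pt(d,u,v,z=None):
    zz=d['depth'][int(v),int(u)]
    r=np.array([(u-d['cx'])/d['fx'],(v-d['cy'])/d['fy'],1])
    W=d['world_from_camera']
    if z is not None:
        w=W[:3,:3]@r; zz=(z-W[2,3])/w[2]
    return (W@np.r_[r*zz,1])[:3]
def save(d,n,crop=None,k=1):
    f=d['frame'][:,:,::-1]
    if crop: f=f[crop[1]:crop[3],crop[0]:crop[2]]
    cv2.imwrite('pics/'+n,cv2.resize(f,None,fx=k,fy=k,interpolation=cv2.INTER_CUBIC))
E
python3 - <<'E'
from h import *
import pickle
print(read_state(),grip_depth)
a=snap('top');b=snap('scene')
pickle.dump((a,b),open('ab.pkl','wb'))
cv2.imwrite('pics/a.png',np.vstack([a['frame'],b['frame']])[:,:,::-1][:, :].copy()) if 0 else None
f=np.hstack([a['frame'],b['frame']])[:,:,::-1]
save(a,'top.png');save(b,'scene.png')
print(a['world_from_camera'],a['fx'],b['world_from_camera'])
E
```

```text
pics
{'clock': 0.0, 'joint_pos': array([1.12870247e+00, 3.78113707e-01, 7.95976519e-02, 1.27438926e+00,
       8.73952207e-06, 1.46053466e+00]), 'joint_vel': array([-1.06375374e-05,  1.47680620e-03,  1.14426111e-03,  2.21301709e-03,
       -2.89875314e-04,  6.72943279e-04]), 'effort': array([ 6.28739435e-04, -4.63601983e+01,  2.69876629e+01,  2.09126214e-02,
        7.15824899e-05, -7.08388654e-07]), 'tcp_pos': array([0.18700491, 0.5430357 , 0.23032103]), 'ee_rot': array([-2.91743712e-04,  1.65155827e-01,  9.86266922e-01, -1.01334157e-03]), 'wrist_force': array([ 0.57317457,  0.19644313, -0.35964324]), 'moment': array([-0.00579743,  0.0017449 , -0.05061593]), 'finger_gap': 0.9985904291703576} -0.0187
[[ 0.02149224 -0.98684787  0.16021664  0.37445378]
 [-0.99975037 -0.02219276 -0.002584    0.00755676]
 [ 0.00610566 -0.16012111 -0.98707849  1.32918062]
 [ 0.          0.          0.          1.        ]] 476.94592890941254 [[ 0.40669977  0.69780077 -0.58963496  1.02626115]
 [ 0.9135413  -0.30630912  0.26761354 -0.22639901]
 [ 0.00613037 -0.64749426 -0.76204567  0.70774796]
 [ 0.          0.          0.          1.        ]]
```

View pics/top.png

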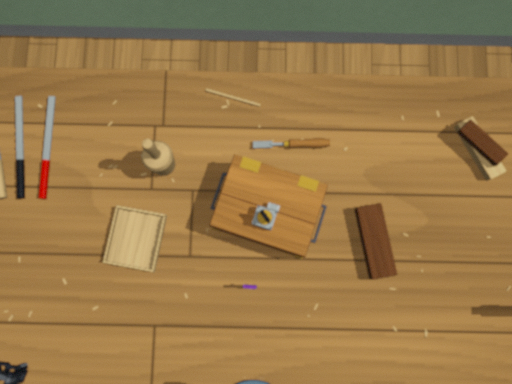

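View pics/scene.png

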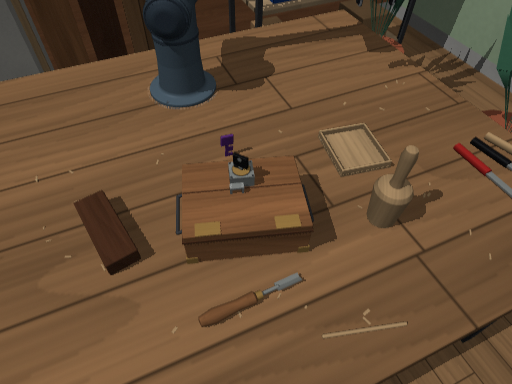

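Top view: the chest is at about (268,205), the lock with the black-headed key at (265,216), the tray at (134,238) to the left, and the blank at (376,241). There are two key-like things. The purple one lies on the bench at (248,287) and is the look-alike; the black bow upright in the lock at (265,216) is the one meant. I'll confirm with an enlarged crop.

Run:
```python
from h import *
import pickle
a,b=pickle.load(open('ab.pkl','rb'))
c1=cv2.resize(a['frame'][190:240,235:295],(600,500),interpolation=cv2.INTER_CUBIC)
c2=cv2.resize(b['frame'][140:200,210:270],(500,500),interpolation=cv2.INTER_CUBIC)
cv2.imwrite('pics/crop.png',cv2.resize(np.hstack([c1,c2])[:,:,::-1],(800,364)))
for n,u,v in [('chestTL',237,156),('TR',327,187),('BR',306,253),('BL',212,222)]: print(n,pt(a,u,v,0.1))
for n,u,v in [('trayTL',117,206),('TR',165,212),('BR',154,271),('BL',102,263)]: print(n,pt(a,u,v,0.024),pt(a,u,v)[2])
print('lock',pt(a,265,216,.16),pt(a,265,216),a['depth'][210:222,258:274].round(3))
```

```text
chestTL [0.68883969 0.05657552 0.1       ]
TR [ 0.61067066 -0.18181686  0.1       ]
BR [ 0.43713134 -0.12748111  0.1       ]
BL [0.51169539 0.11639461 0.1       ]
trayTL [0.55875012 0.38682154 0.024     ] 0.02704628946790577
TR [0.54500927 0.25360991 0.024     ] 0.00012493150996784053
BR [0.38364112 0.27494658 0.024     ] 0.006648449129469158
BL [0.40201359 0.41675418 0.024     ] -0.001059150799950892
lock [ 0.5227868  -0.01916916  0.16      ] [ 0.52172567 -0.01897797  0.16836394] [[1.205 1.211 1.215 1.174 1.168 1.208 1.207 1.21  1.209 1.207 1.211 1.213
  1.205 1.212 1.21  1.226]
 [1.204 1.21  1.168 1.169 1.172 1.168 1.209 1.209 1.211 1.21  1.209 1.208
  1.21  1.214 1.21  1.214]
 [1.212 1.209 1.169 1.168 1.169 1.169 1.17  1.211 1.215 1.211 1.209 1.206
  1.208 1.211 1.207 1.207]
 [1.204 1.207 1.18  1.172 1.173 1.168 1.17  1.205 1.209 1.205 1.207 1.208
  1.206 1.207 1.209 1.21 ]
 [1.202 1.208 1.214 1.175 1.166 1.174 1.166 1.168 1.208 1.207 1.205 1.204
  1.205 1.209 1.209 1.211]
 [1.205 1.202 1.207 1.195 1.172 1.169 1.17  1.17  1.172 1.202 1.204 1.206
  1.209 1.21  1.212 1.208]
 [1.209 1.209 1.206 1.202 1.182 1.162 1.167 1.169 1.173 1.165 1.207 1.205
  1.212 1.208 1.208 1.207]
 [1.201 1.207 1.202 1.202 1.208 1.176 1.167 1.17  1.168 1.171 1.206 1.208
  1.207 1.204 1.207 1.204]
 [1.206 1.204 1.21  1.212 1.202 1.19  1.168 1.169 1.166 1.164 1.165 1.202
  1.203 1.205 1.208 1.208]
 [1.204 1.203 1.203 1.203 1.208 1.208 1.189 0.    1.167 1.165 1.169 1.166
  1.204 1.203 1.207 1.203]
 [1.207 1.202 1.209 1.206 1.207 1.203 1.204 1.18  1.163 1.167 1.167 1.168
  1.202 1.208 1.206 1.208]
 [1.206 1.205 1.205 1.204 1.204 1.202 1.204 1.202 1.173 1.165 1.167 1.173
  1.206 1.203 1.208 1.207]]
```

View pics/crop.png

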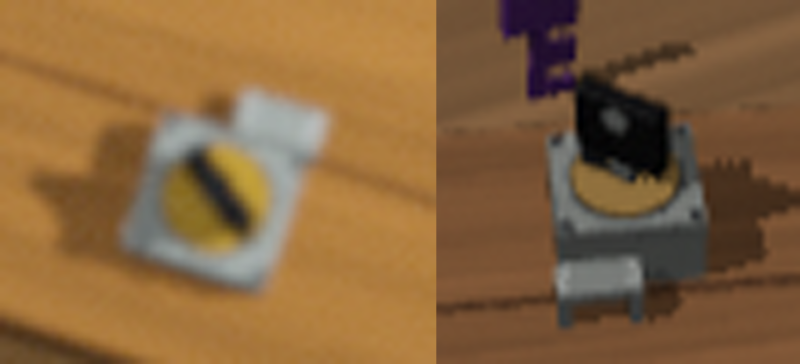

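The crop confirms it: a black bow over the brass plug in the steel lock, with the purple look-alike lying on the bench. The bow line runs along about -143° in world axes, which agrees with chest yaw (about -18°) minus 126°. Next I fit it and work out the shift.

```bash
cat >> h.py <<'E'
def cloud(d,box,zlo,zhi):
    P=[]
    for v in range(box[1],box[3]):
        for u in range(box[0],box[2]):
            if d['depth'][v,u]>0:
                p=pt(d,u,v)
                if zlo<p[2]<zhi:P.append(p)
    return np.array(P)
def togo(target,yaw_y_deg):
    s=read_state();q=s['ee_rot'];M=R.from_quat([q[1],q[2],q[3],q[0]]).as_matrix()
    cur=np.degrees(np.arctan2(M[1,1],M[0,1]))
    dr=-np.radians((yaw_y_deg-cur+180)%360-180)
    M2=M@R.from_euler('z',dr).as_matrix()
    w=np.array(target)-s['tcp_pos']
    print('yaw',cur.round(2),'roll',dr.round(4),'shift now(mm)',(M.T@w*1e3).round(1),'after roll',(M2.T@w*1e3).round(1),'tilt',M[:,2].round(4))
E
python3 - <<'E'
from h import *
import pickle
a,b=pickle.load(open('ab.pkl','rb'))
for d,box in((a,(250,205,282,228)),(b,(225,145,256,180))):
    P=cloud(d,box,.158,.18); m=P.mean(0)
    w,V=np.linalg.eigh(np.cov(P[:,:2].T)); v=V[:,1]
    print(len(P),m,P[:,2].max(),np.degrees(np.arctan2(v[1],v[0])), P[:,:2].min(0),P[:,:2].max(0))
togo([.522,-.019,.23],126.5)
E
```

```text
54 [ 0.52223637 -0.01763341  0.16883869] 0.17615827404914142 -142.44723286433964 [ 0.50751618 -0.02916151] [ 0.53665401 -0.0064252 ]
103 [ 0.52770279 -0.01982693  0.16695348] 0.17214998003890614 -142.53212536586864 [ 0.51135276 -0.03089048] [ 0.54182135 -0.00800847]
yaw 70.99 roll -0.9689 shift now(mm) [-499.8 -422.3    1.1] after roll [  65.1 -651.1    1.1] tilt [-8.0e-04 -1.7e-03 -1.0e+00]
```

```bash
python3 -m jog '[{"x":-28,"y":-23},{"x":-28,"y":-23},{"x":-28,"y":-23},{"x":-28,"y":-23},{"x":-28,"y":-23},{"x":-28,"y":-23},{"x":-28,"y":-23},{"x":-28,"y":-23},{"x":-28,"y":-23},{"x":-28,"y":-23}]' && python3 -m jog '[{"x":-28,"y":-24},{"x":-28,"y":-24},{"x":-28,"y":-24},{"x":-28,"y":-24},{"x":-28,"y":-24},{"x":-28,"y":-24},{"x":-28,"y":-24},{"x":-24,"y":-24}]' && python3 -m jog '[{"roll":-0.121},{"roll":-0.121},{"roll":-0.121},{"roll":-0.121},{"roll":-0.121},{"roll":-0.121},{"roll":-0.121},{"roll":-0.121},{}]'
python3 - <<'E'
from h import *
import pickle
d=snap('wrist');pickle.dump(d,open('w.pkl','wb'))
save(d,'w1.png')
P=cloud(d,(0,0,512,384),.155,.18)
P=P[np.linalg.norm(P[:,:2]-[.522,-.019],axis=1)<.035];m=P.mean(0)
w,V=np.linalg.eigh(np.cov(P[:,:2].T)); v=V[:,1]
print(len(P),m,P[:,2].min(),P[:,2].max(),np.degrees(np.arctan2(v[1],v[0])),w)
Q=P[P[:,2]>.165];print(len(Q),Q.mean(0),Q.min(0),Q.max(0),cv2.minAreaRect((Q[:,:2]*1e3).astype('f')))
print(read_state()['tcp_pos'],read_state()['joint_pos'])
togo([.522,-.019,.2],126.5)
E
```

```text
schema error: expected keys gripper, x, y, z, roll
Traceback (most recent call last):
IndexError: too many indices for array: array is 1-dimensional, but 2 were indexed
```

View pics/w1.png

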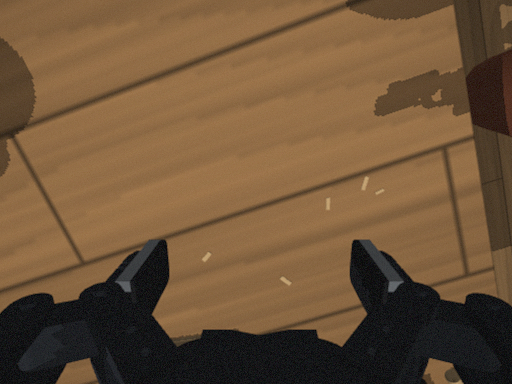

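The move was refused because every key is required in each row, so this view only shows the start pose (bare bench). I'll send it again with full rows.

```bash
cat > look.py <<'E'
from h import *
import sys
d=snap('wrist')
save(d,sys.argv[1])
P=cloud(d,(0,0,512,384),.155,.18)
P=P[np.linalg.norm(P[:,:2]-[.522,-.019],axis=1)<.035]
if len(P):
    Q=P[P[:,2]>.165];print(len(Q),Q.mean(0),Q.min(0),Q.max(0),cv2.minAreaRect((Q[:,:2]*1e3).astype('f')))
print(read_state()['tcp_pos'],read_state()['joint_pos'],read_state()['clock'])
togo([.522,-.019,.2],126.5)
E
python3 -m jog '[{"gripper":85,"x":-28,"y":-23,"z":0,"roll":0},{"gripper":85,"x":-28,"y":-23,"z":0,"roll":0},{"gripper":85,"x":-28,"y":-23,"z":0,"roll":0},{"gripper":85,"x":-28,"y":-23,"z":0,"roll":0},{"gripper":85,"x":-28,"y":-23,"z":0,"roll":0},{"gripper":85,"x":-28,"y":-23,"z":0,"roll":0},{"gripper":85,"x":-28,"y":-23,"z":0,"roll":0},{"gripper":85,"x":-28,"y":-23,"z":0,"roll":0},{"gripper":85,"x":-28,"y":-23,"z":0,"roll":0}]' && python3 -m jog '[{"gripper":85,"x":-28,"y":-24,"z":0,"roll":0},{"gripper":85,"x":-28,"y":-24,"z":0,"roll":0},{"gripper":85,"x":-28,"y":-24,"z":0,"roll":0},{"gripper":85,"x":-28,"y":-24,"z":0,"roll":0},{"gripper":85,"x":-28,"y":-24,"z":0,"roll":0},{"gripper":85,"x":-28,"y":-24,"z":0,"roll":0},{"gripper":85,"x":-28,"y":-24,"z":0,"roll":0},{"gripper":85,"x":-28,"y":-24,"z":0,"roll":0},{"gripper":85,"x":-24,"y":-23,"z":0,"roll":0}]' && python3 -m jog '[{"gripper":85,"x":0,"y":0,"z":0,"roll":-0.121},{"gripper":85,"x":0,"y":0,"z":0,"roll":-0.121},{"gripper":85,"x":0,"y":0,"z":0,"roll":-0.121},{"gripper":85,"x":0,"y":0,"z":0,"roll":-0.121},{"gripper":85,"x":0,"y":0,"z":0,"roll":-0.121},{"gripper":85,"x":0,"y":0,"z":0,"roll":-0.121},{"gripper":85,"x":0,"y":0,"z":0,"roll":-0.121},{"gripper":85,"x":0,"y":0,"z":0,"roll":-0.121},{"gripper":85,"x":0,"y":0,"z":0,"roll":0}]'
python3 look.py w2.png
```

```text
clock: 0.9
tcp_pos: [0.3585, 0.2642, 0.2312]
ee_rot: [-0.0, 0.165, 0.986, -0.0]
wrist_force: [0.2, 0.4, -0.1]
finger_gap: 0.998
clock: 1.65
tcp_pos: [0.5233, -0.0203, 0.231]
ee_rot: [-0.0, 0.166, 0.986, 0.0]
wrist_force: [0.4, -0.1, 0.6]
finger_gap: 0.994
clock: 2.4
tcp_pos: [0.5223, -0.0181, 0.2309]
ee_rot: [-0.0, -0.314, 0.95, 0.0]
wrist_force: [-0.8, -0.2, -0.3]
finger_gap: 0.993
585 [ 0.5235188  -0.01955001  0.16837919] [ 0.5089005  -0.03209485  0.16501326] [ 0.53867972 -0.00681288  0.1708848 ] ((523.95751953125, -19.23776626586914), (33.89834213256836, 8.684871673583984), 36.40995407104492)
[ 0.52234088 -0.01814499  0.23100648] [-1.56195101e-01  2.70962450e-01 -6.97101570e-02  1.23076313e+00
  1.01869239e-04 -7.89912661e-01] 2.45
yaw 126.31 roll -0.0033 shift now(mm) [ 0.8 -0.5 31. ] after roll [ 0.8 -0.5 31. ] tilt [-6.e-04  2.e-04 -1.e+00]
```

View pics/w2.png

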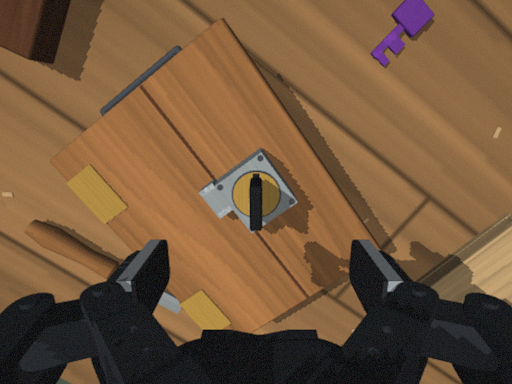

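The wrist view shows the black bow at (256,202) above the plug, midway between the fingers and in line with them. The bow fit is (523.7, -19.4) mm with its top at 0.170, as it should be. I'll descend and grip gently.

```bash
python3 -m jog '[{"gripper":85,"x":0,"y":-1.7,"z":31,"roll":0},{"gripper":85,"x":0,"y":0,"z":31,"roll":0},{"gripper":50,"x":0,"y":0,"z":20,"roll":0},{"gripper":30,"x":0,"y":0,"z":11,"roll":0},{"gripper":20,"x":0,"y":0,"z":0,"roll":0},{"gripper":20,"x":0,"y":0,"z":0,"roll":0},{"gripper":20,"x":0,"y":0,"z":0,"roll":0}]' 30 && python3 -m jog '[{"gripper":0,"x":0,"y":0,"z":0,"roll":0},{"gripper":0,"x":0,"y":0,"z":0,"roll":0},{"gripper":0,"x":0,"y":0,"z":0,"roll":0},{"gripper":0,"x":0,"y":0,"z":0,"roll":0},{"gripper":0,"x":0,"y":0,"z":0,"roll":0},{"gripper":0,"x":0,"y":0,"z":0,"roll":0}]' 40
cat > st.py <<'E'
from plant import read_state as r
import numpy as np
s=r();q=s['ee_rot'];print(round(s['clock'],2),'F',s['wrist_force'].round(1),'M',s['moment'].round(3),'tcp',(s['tcp_pos']*1e3).round(1),'yaw',round(float(np.arctan2(*(-np.array([2*(q[1]*q[2]),1-2*(q[2]**2+q[3]**2)])))),4),'gap',round(s['finger_gap']*85.4,1),'j6',s['joint_pos'][5].round(4))
E
python3 st.py
```

```text
clock: 3.03
tcp_pos: [0.5243, -0.0196, 0.1393]
ee_rot: [0.001, -0.312, 0.95, -0.0]
wrist_force: [-0.1, 0.2, -0.1]
finger_gap: 0.297
clock: 3.53
tcp_pos: [0.5247, -0.0198, 0.1397]
ee_rot: [0.001, -0.313, 0.95, -0.001]
wrist_force: [-0.7, -0.3, 5.6]
finger_gap: 0.096
3.53 F [-0.7 -0.3  5.6] M [-0.04   0.076 -0.036] tcp [524.7 -19.8 139.7] yaw 0.636 gap 8.2 j6 -0.7945
```

Gripped, with an 8–9 mm gap. I'll take off the slight downward load, then turn anticlockwise.

```bash
python3 -m jog '[{"gripper":0,"x":0,"y":0,"z":-1,"roll":0},{"gripper":0,"x":0,"y":0,"z":0,"roll":0}]' >/dev/null; python3 st.py; python3 -m jog '[{"gripper":0,"x":0,"y":0,"z":0,"roll":-0.08},{"gripper":0,"x":0,"y":0,"z":0,"roll":-0.08},{"gripper":0,"x":0,"y":0,"z":0,"roll":0},{"gripper":0,"x":0,"y":0,"z":0,"roll":0}]' >/dev/null; python3 st.py;  python3 -m jog '[{"gripper":0,"x":0,"y":0,"z":0,"roll":-0.08},{"gripper":0,"x":0,"y":0,"z":0,"roll":-0.08},{"gripper":0,"x":0,"y":0,"z":0,"roll":0},{"gripper":0,"x":0,"y":0,"z":0,"roll":0}]' >/dev/null; python3 st.py
```

```text
3.7 F [0.3 0.  2.7] M [0.044 0.062 0.045] tcp [523.9 -19.6 139.7] yaw 0.636 gap 8.2 j6 -0.7945
4.03 F [ 0.5 -0.2  4.9] M [-0.157 -0.059 -0.011] tcp [524.  -19.7 139.7] yaw 0.7941 gap 8.4 j6 -0.9526
4.37 F [ 0.3 -1.1  3.5] M [-0.199 -0.158 -0.066] tcp [524.2 -19.8 139.7] yaw 0.9529 gap 8.7 j6 -1.1115
```

```bash
sed -i "s/'j6'/'eff6',s['effort'][5].round(3),'j6'/" st.py; python3 st.py; python3 -m jog '[{"gripper":0,"x":0,"y":0,"z":0,"roll":-0.06},{"gripper":0,"x":0,"y":0,"z":0,"roll":-0.06},{"gripper":0,"x":0,"y":0,"z":0,"roll":0}]' >/dev/null; python3 st.py;  python3 -m jog '[{"gripper":0,"x":0,"y":0,"z":0,"roll":-0.06},{"gripper":0,"x":0,"y":0,"z":0,"roll":0},{"gripper":0,"x":0,"y":0,"z":0,"roll":0}]' >/dev/null; python3 st.py; python3 -m jog '[{"gripper":0,"x":0,"y":0,"z":0,"roll":-0.04},{"gripper":0,"x":0,"y":0,"z":0,"roll":0},{"gripper":0,"x":0,"y":0,"z":0,"roll":0}]' >/dev/null; python3 st.py; python3 -m jog '[{"gripper":0,"x":0,"y":0,"z":0,"roll":-0.04},{"gripper":0,"x":0,"y":0,"z":0,"roll":0}]' >/dev/null; python3 st.py
```

```text
4.37 F [ 0.3 -1.1  3.5] M [-0.199 -0.158 -0.066] tcp [524.2 -19.8 139.7] yaw 0.9529 gap 8.7 eff6 -0.1 j6 -1.1115
4.62 F [ 1.6 -1.7  5.8] M [-0.297 -0.319 -0.019] tcp [524.3 -19.9 139.7] yaw 1.0745 gap 8.5 eff6 -0.457 j6 -1.2332
4.87 F [ 1.6 -2.9  4.3] M [-0.52  -0.368  0.003] tcp [524.3 -20.  139.7] yaw 1.1326 gap 8.3 eff6 -0.077 j6 -1.2913
5.12 F [ 2.5 -3.3  6. ] M [-0.654 -0.575 -0.055] tcp [524.4 -20.  139.7] yaw 1.1734 gap 8.2 eff6 -0.069 j6 -1.3321
5.28 F [ 2.6 -4.6  5.7] M [-0.761 -0.674 -0.099] tcp [524.4 -20.  139.7] yaw 1.2148 gap 8.2 eff6 -0.299 j6 -1.3735
```

```bash
python3 -m jog '[{"gripper":0,"x":0.3,"y":-0.4,"z":0,"roll":0},{"gripper":0,"x":0,"y":0,"z":0,"roll":0}]' >/dev/null; python3 st.py;  python3 -m jog '[{"gripper":0,"x":0,"y":0,"z":0,"roll":-0.03},{"gripper":0,"x":0,"y":0,"z":0,"roll":0},{"gripper":0,"x":0,"y":0,"z":0,"roll":0}]' >/dev/null; python3 st.py; python3 -m jog '[{"gripper":0,"x":0,"y":0,"z":0,"roll":-0.03},{"gripper":0,"x":0,"y":0,"z":0,"roll":0},{"gripper":0,"x":0,"y":0,"z":0,"roll":0}]' >/dev/null; python3 st.py
```

```text
5.45 F [ 2.1 -2.   6. ] M [-0.594 -0.571 -0.031] tcp [524.4 -20.1 139.7] yaw 1.2138 gap 8.6 eff6 -0.05 j6 -1.3731
5.7 F [ 2.5 -2.7  6. ] M [-0.664 -0.527 -0.029] tcp [524.4 -20.1 139.7] yaw 1.2438 gap 8.8 eff6 -0.061 j6 -1.4031
5.95 F [ 3.2 -2.3  5.1] M [-0.64  -0.589 -0.051] tcp [524.5 -20.2 139.7] yaw 1.2738 gap 8.2 eff6 -0.061 j6 -1.4331
```

```bash
for i in 1; do :; done; python3 -m jog '[{"gripper":0,"x":0,"y":0,"z":0,"roll":-0.03},{"gripper":0,"x":0,"y":0,"z":0,"roll":0},{"gripper":0,"x":0,"y":0,"z":0,"roll":0}]' >/dev/null; python3 st.py;  python3 -m jog '[{"gripper":0,"x":0,"y":0,"z":0,"roll":-0.03},{"gripper":0,"x":0,"y":0,"z":0,"roll":0},{"gripper":0,"x":0,"y":0,"z":0,"roll":0}]' >/dev/null; python3 st.py; python3 -m jog '[{"gripper":0,"x":0,"y":0,"z":0,"roll":-0.02},{"gripper":0,"x":0,"y":0,"z":0,"roll":0},{"gripper":0,"x":0,"y":0,"z":0,"roll":0}]' >/dev/null; python3 st.py
```

```text
6.2 F [ 3.4 -3.1  4.8] M [-0.673 -0.632 -0.132] tcp [524.6 -20.2 139.7] yaw 1.3039 gap 8.2 eff6 -0.069 j6 -1.4631
6.45 F [ 3.  -2.9  4.7] M [-0.724 -0.616 -0.061] tcp [524.5 -20.2 139.7] yaw 1.3338 gap 8.2 eff6 -0.075 j6 -1.4931
6.7 F [ 3.  -3.8  5.3] M [-0.707 -0.638 -0.07 ] tcp [524.6 -20.3 139.7] yaw 1.3537 gap 8.5 eff6 -0.081 j6 -1.513
```

```bash
python3 -m jog '[{"gripper":0,"x":0,"y":0,"z":0,"roll":-0.02},{"gripper":0,"x":0,"y":0,"z":0,"roll":0},{"gripper":0,"x":0,"y":0,"z":0,"roll":0}]' >/dev/null; python3 st.py;  python3 -m jog '[{"gripper":0,"x":0,"y":0,"z":0,"roll":-0.02},{"gripper":0,"x":0,"y":0,"z":0,"roll":0},{"gripper":0,"x":0,"y":0,"z":0,"roll":0}]' >/dev/null; python3 st.py; python3 -m jog '[{"gripper":0,"x":0,"y":0,"z":0,"roll":-0.02},{"gripper":0,"x":0,"y":0,"z":0,"roll":0},{"gripper":0,"x":0,"y":0,"z":0,"roll":0}]' >/dev/null; python3 st.py
```

```text
6.95 F [ 2.7 -4.1  5.4] M [-0.727 -0.644 -0.079] tcp [524.6 -20.3 139.7] yaw 1.3737 gap 8.4 eff6 -0.083 j6 -1.533
7.2 F [ 3.1 -3.7  4.4] M [-0.77  -0.714 -0.069] tcp [524.6 -20.3 139.7] yaw 1.3936 gap 8.7 eff6 -0.111 j6 -1.5529
7.45 F [ 3.  -2.8  5.5] M [-0.694 -0.51  -0.154] tcp [524.6 -20.4 139.7] yaw 1.4133 gap 8.5 eff6 -0.187 j6 -1.5727
```

Torque climbed sharply to about 0.19 N·m at 0.78 rad of turn, so the bolt is home. I'll turn back clockwise.

```bash
python3 -m jog '[{"gripper":0,"x":0,"y":0,"z":0,"roll":0.05},{"gripper":0,"x":0,"y":0,"z":0,"roll":0.08},{"gripper":0,"x":0,"y":0,"z":0,"roll":0.08},{"gripper":0,"x":0,"y":0,"z":0,"roll":0},{"gripper":0,"x":0,"y":0,"z":0,"roll":0}]' >/dev/null; python3 st.py; python3 -m jog '[{"gripper":0,"x":0,"y":0,"z":0,"roll":0.08},{"gripper":0,"x":0,"y":0,"z":0,"roll":0.08},{"gripper":0,"x":0,"y":0,"z":0,"roll":0.08},{"gripper":0,"x":0,"y":0,"z":0,"roll":0.08},{"gripper":0,"x":0,"y":0,"z":0,"roll":0},{"gripper":0,"x":0,"y":0,"z":0,"roll":0}]' >/dev/null; python3 st.py; python3 -m jog '[{"gripper":0,"x":0,"y":0,"z":-0.5,"roll":0},{"gripper":0,"x":0,"y":0,"z":-0.5,"roll":0},{"gripper":0,"x":0,"y":0,"z":0,"roll":0}]' >/dev/null; python3 st.py
```

```text
7.87 F [ 2.9 -2.5  6.2] M [-0.696 -0.555 -0.053] tcp [524.3 -20.1 139.7] yaw 1.2038 gap 8.5 eff6 0.04 j6 -1.3631
8.37 F [ 1.4 -2.3  7.6] M [-0.436 -0.322  0.02 ] tcp [524.  -19.6 139.6] yaw 0.8841 gap 8.2 eff6 0.041 j6 -1.043
8.62 F [ 4.  -2.2 -0.2] M [-0.346 -0.888 -0.03 ] tcp [523.8 -19.7 139.8] yaw 0.8854 gap 8.1 eff6 -0.007 j6 -1.0444
```

```bash
python3 -m jog '[{"gripper":0,"x":0,"y":0,"z":-0.5,"roll":0},{"gripper":0,"x":0,"y":0,"z":0,"roll":0}]' >/dev/null; python3 st.py; python3 -m jog '[{"gripper":0,"x":0,"y":0,"z":-0.5,"roll":0},{"gripper":0,"x":0,"y":0,"z":0,"roll":0}]' >/dev/null; python3 st.py;  python3 -m jog '[{"gripper":0,"x":0,"y":0,"z":-0.5,"roll":0},{"gripper":0,"x":0,"y":0,"z":0,"roll":0}]' >/dev/null; python3 st.py
```

```text
8.78 F [ 3.8 -1.6 -2. ] M [-0.438 -1.033 -0.007] tcp [523.7 -19.8 140.1] yaw 0.8856 gap 8.4 eff6 -0.016 j6 -1.0448
8.95 F [ 4.8 -2.5 -2.7] M [-0.468 -1.067 -0.094] tcp [523.6 -19.9 140.5] yaw 0.8855 gap 8.4 eff6 -0.016 j6 -1.0448
9.12 F [ 5.7 -2.  -4.4] M [-0.495 -1.138 -0.043] tcp [523.6 -19.9 140.8] yaw 0.8855 gap 8.3 eff6 -0.016 j6 -1.0448
```

```bash
python3 -m jog '[{"gripper":0,"x":-0.2,"y":-0.7,"z":0,"roll":0},{"gripper":0,"x":0,"y":0,"z":0,"roll":0}]' >/dev/null; python3 st.py; python3 -m jog '[{"gripper":0,"x":0,"y":0,"z":-0.5,"roll":0},{"gripper":0,"x":0,"y":0,"z":0,"roll":0}]' >/dev/null; python3 st.py;  python3 -m jog '[{"gripper":0,"x":0,"y":0,"z":0,"roll":0.05},{"gripper":0,"x":0,"y":0,"z":0,"roll":0.05},{"gripper":0,"x":0,"y":0,"z":0,"roll":0}]' >/dev/null; python3 st.py
```

```text
9.28 F [ 3.4 -1.5 -3.1] M [-0.307 -0.797  0.023] tcp [523.7 -20.  140.8] yaw 0.8858 gap 8.5 eff6 -0.017 j6 -1.0453
9.45 F [ 3.4 -1.4 -5.7] M [-0.324 -0.868 -0.009] tcp [523.7 -20.  141.4] yaw 0.8861 gap 8.4 eff6 -0.012 j6 -1.0456
9.7 F [ 2.1 -0.7 -7.1] M [-0.243 -0.797  0.021] tcp [523.6 -19.9 141.5] yaw 0.7855 gap 8.3 eff6 0.386 j6 -0.9449
```

```bash
python3 -m jog '[{"gripper":0,"x":0,"y":0,"z":0,"roll":0.06},{"gripper":0,"x":0,"y":0,"z":0,"roll":0}]' >/dev/null; python3 st.py; python3 -m jog '[{"gripper":0,"x":0,"y":0,"z":0,"roll":0.06},{"gripper":0,"x":0,"y":0,"z":0,"roll":0}]' >/dev/null; python3 st.py;  python3 -m jog '[{"gripper":0,"x":0,"y":0,"z":0,"roll":0.06},{"gripper":0,"x":0,"y":0,"z":0,"roll":0}]' >/dev/null; python3 st.py
```

```text
9.87 F [ 3.5 -0.8 -8.3] M [-0.232 -0.838  0.031] tcp [523.7 -20.  141.5] yaw 0.7265 gap 8.3 eff6 0.42 j6 -0.8859
10.03 F [ 3.5 -1.8 -9.6] M [-0.205 -0.851 -0.009] tcp [523.8 -20.  141.5] yaw 0.6673 gap 8.5 eff6 0.422 j6 -0.8268
10.2 F [  3.3  -1.  -10.7] M [-0.261 -0.902  0.067] tcp [523.8 -20.1 141.5] yaw 0.6079 gap 8.2 eff6 0.425 j6 -0.7674
```

```bash
python3 -m jog '[{"gripper":0,"x":0,"y":0,"z":0.4,"roll":0.06},{"gripper":0,"x":0,"y":0,"z":0,"roll":0}]' >/dev/null; python3 st.py; python3 -m jog '[{"gripper":0,"x":0,"y":0,"z":0,"roll":0.06},{"gripper":0,"x":0,"y":0,"z":0,"roll":0},{"gripper":0,"x":0,"y":0,"z":0,"roll":0}]' >/dev/null; python3 st.py;  python3 -m jog '[{"gripper":0,"x":0,"y":0,"z":0,"roll":0.06},{"gripper":0,"x":0,"y":0,"z":0,"roll":0}]' >/dev/null; python3 st.py;  python3 -m jog '[{"gripper":0,"x":0,"y":0,"z":0,"roll":0.06},{"gripper":0,"x":0,"y":0,"z":0,"roll":0},{"gripper":0,"x":0,"y":0,"z":0,"roll":0}]' >/dev/null; python3 st.py
```

```text
10.37 F [ 2.9 -1.8 -8.7] M [-0.302 -0.772  0.03 ] tcp [523.9 -20.2 141.5] yaw 0.5482 gap 8.5 eff6 0.418 j6 -0.7078
10.62 F [ 2.3 -1.3 -9.5] M [-0.332 -0.739  0.015] tcp [524.  -20.2 141.5] yaw 0.4898 gap 8.8 eff6 0.072 j6 -0.6493
10.78 F [ 2.4 -1.8 -8.8] M [-0.283 -0.622  0.001] tcp [523.9 -20.2 141.5] yaw 0.4278 gap 8.3 eff6 0.409 j6 -0.5873
11.03 F [  1.2  -1.6 -10.4] M [-0.283 -0.492 -0.016] tcp [523.9 -20.1 141.6] yaw 0.3696 gap 8.3 eff6 0.062 j6 -0.529
```

```bash
python3 -m jog '[{"gripper":0,"x":0,"y":0,"z":0.2,"roll":0.06},{"gripper":0,"x":0,"y":0,"z":0,"roll":0}]' >/dev/null; python3 st.py; python3 -m jog '[{"gripper":0,"x":0,"y":0,"z":0,"roll":0.06},{"gripper":0,"x":0,"y":0,"z":0,"roll":0}]' >/dev/null; python3 st.py;  python3 -m jog '[{"gripper":0,"x":0,"y":0,"z":0,"roll":0.06},{"gripper":0,"x":0,"y":0,"z":0,"roll":0}]' >/dev/null; python3 st.py;  python3 -m jog '[{"gripper":0,"x":0,"y":0,"z":0.2,"roll":0.06},{"gripper":0,"x":0,"y":0,"z":0,"roll":0}]' >/dev/null; python3 st.py
```

```text
11.2 F [ 0.8 -0.3 -8.7] M [-0.174 -0.286  0.032] tcp [523.9 -20.  141.5] yaw 0.3077 gap 8.5 eff6 0.4 j6 -0.4672
11.37 F [ 0.7 -0.4 -7.5] M [-0.041 -0.121  0.044] tcp [523.8 -19.9 141.5] yaw 0.2482 gap 8.3 eff6 0.396 j6 -0.4076
11.53 F [-1.   0.1 -5.3] M [0.066 0.042 0.039] tcp [523.8 -19.8 141.6] yaw 0.1885 gap 8.4 eff6 0.389 j6 -0.3479
11.7 F [-1.2 -0.2 -4.1] M [0.221 0.348 0.013] tcp [523.9 -19.7 141.7] yaw 0.1288 gap 8.3 eff6 0.382 j6 -0.2881
```

```bash
python3 -m jog '[{"gripper":0,"x":0,"y":0,"z":-0.5,"roll":0},{"gripper":0,"x":0,"y":0,"z":0,"roll":0}]' >/dev/null; python3 st.py; python3 -m jog '[{"gripper":0,"x":0,"y":0,"z":-0.5,"roll":0},{"gripper":0,"x":0,"y":0,"z":0,"roll":0}]' >/dev/null; python3 st.py
```

```text
11.87 F [-0.7  2.3 -0.9] M [ 0.594  0.516 -0.081] tcp [524.3 -19.6 142.5] yaw 0.129 gap 8.4 eff6 -0.043 j6 -0.2883
12.03 F [-1.7  3.  -1.5] M [ 0.803  0.437 -0.064] tcp [524.5 -19.7 142.8] yaw 0.1276 gap 8.3 eff6 -0.044 j6 -0.2868
```

It's past the captive height (142.8 against 141.5) with only 1.5 N on it, so this is the release position, at about -0.5 rad from the start. I'll keep lifting gently.

```bash
python3 -m jog '[{"gripper":0,"x":0.1,"y":0.5,"z":-1,"roll":0},{"gripper":0,"x":0,"y":0,"z":0,"roll":0}]' >/dev/null; python3 st.py; python3 -m jog '[{"gripper":0,"x":0,"y":0,"z":-1,"roll":0},{"gripper":0,"x":0,"y":0,"z":-1,"roll":0},{"gripper":0,"x":0,"y":0,"z":0,"roll":0}]' >/dev/null; python3 st.py
```

```text
12.2 F [-0.7  4.1 -1.6] M [0.711 0.299 0.01 ] tcp [524.6 -19.5 143.9] yaw 0.1268 gap 8.3 eff6 -0.04 j6 -0.2852
12.45 F [-0.3  4.4 -2.4] M [ 0.912  0.165 -0.068] tcp [524.6 -19.5 145.7] yaw 0.1264 gap 8.0 eff6 -0.052 j6 -0.2849
```

```bash
python3 -m jog '[{"gripper":0,"x":0,"y":0.7,"z":0,"roll":0.03},{"gripper":0,"x":0,"y":0,"z":-1,"roll":0},{"gripper":0,"x":0,"y":0,"z":-1,"roll":0},{"gripper":0,"x":0,"y":0,"z":0,"roll":0}]' >/dev/null; python3 st.py; python3 -m jog '[{"gripper":0,"x":0,"y":0,"z":-2,"roll":0},{"gripper":0,"x":0,"y":0,"z":-2,"roll":0},{"gripper":0,"x":0,"y":0,"z":0,"roll":0}]' >/dev/null; python3 st.py
```

```text
12.78 F [-0.4  0.7  0.3] M [ 0.249  0.101 -0.031] tcp [524.8 -19.5 148.1] yaw 0.0966 gap 8.4 eff6 0.006 j6 -0.2542
13.03 F [-0.7  0.8 -0.1] M [0.115 0.11  0.027] tcp [524.7 -19.4 152.2] yaw 0.0961 gap 8.6 eff6 0.008 j6 -0.2537
```

```bash
python3 -m jog '[{"gripper":0,"x":0,"y":0,"z":-3,"roll":0},{"gripper":0,"x":0,"y":0,"z":-3,"roll":0},{"gripper":0,"x":0,"y":0,"z":-3,"roll":0},{"gripper":0,"x":0,"y":0,"z":0,"roll":0}]' 50 >/dev/null; python3 st.py; python3 -m jog '[{"gripper":0,"x":0,"y":0,"z":-4,"roll":0},{"gripper":0,"x":0,"y":0,"z":-4,"roll":0},{"gripper":0,"x":0,"y":0,"z":-4,"roll":0},{"gripper":0,"x":0,"y":0,"z":0,"roll":0}]' >/dev/null; python3 st.py
```

```text
13.37 F [-1.1 -0.4 -0.1] M [-0.09   0.048  0.045] tcp [524.8 -19.4 161.4] yaw 0.0961 gap 8.3 eff6 0.013 j6 -0.2536
13.7 F [0.4 0.4 0.4] M [-0.023  0.021 -0.016] tcp [525.  -19.1 173.7] yaw 0.0962 gap 8.4 eff6 0.0 j6 -0.2535
```

```bash
python3 -m jog '[{"gripper":0,"x":0,"y":0,"z":-10,"roll":0},{"gripper":0,"x":0,"y":0,"z":-20,"roll":0},{"gripper":0,"x":0,"y":0,"z":-20,"roll":0},{"gripper":0,"x":0,"y":0,"z":-5,"roll":0}]'
python3 - <<'E'
from h import *
b=snap('scene');f=b['frame'][60:200,170:270,::-1]
a=snap('top')['frame'][195:235,240:290,::-1]
cv2.imwrite('pics/l.png',np.hstack([cv2.resize(f,(400,560),interpolation=2),cv2.resize(a,(400,560),interpolation=2)]))
M=np.array
import sys
sys.argv=['']
togo([.4724,.333,.228],169.2)
E
python3 st.py
```

```text
clock: 14.03
tcp_pos: [0.5259, -0.0192, 0.2311]
ee_rot: [0.002, -0.048, 0.999, -0.0]
wrist_force: [0.6, -0.9, 0.3]
finger_gap: 0.098
yaw 95.52 roll -1.286 shift now(mm) [ 19.  355.7   0.7] after roll [-336.   118.2    0.7] tilt [ 3.6e-03 -4.0e-04 -1.0e+00]
14.13 F [ 0.2 -0.4 -0.3] M [0.046 0.038 0.052] tcp [525.5 -19.2 229.1] yaw 0.0963 gap 8.6 eff6 0.0 j6 -0.2536
```

View pics/l.png

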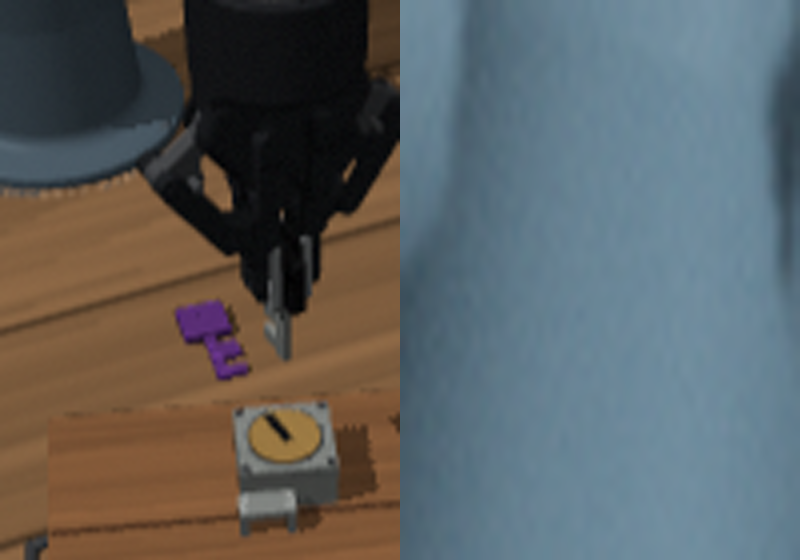

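The scene crop shows the key hanging in the fingers above the lock, with the plug empty and the purple look-alike untouched. The arm blocks the top camera. I'll take a wrist crop of the bolt, then move to the tray.

```bash
python3 - <<'E'
from h import *
d=snap('wrist');save(d,'bolt.png',(160,120,320,240),5)
E
python3 -m jog '[{"gripper":0,"x":1,"y":25,"z":0,"roll":0},{"gripper":0,"x":2,"y":36,"z":0,"roll":0},{"gripper":0,"x":2,"y":36,"z":0,"roll":0},{"gripper":0,"x":2,"y":37,"z":0,"roll":0},{"gripper":0,"x":2,"y":37,"z":0,"roll":0},{"gripper":0,"x":2,"y":37,"z":0,"roll":0},{"gripper":0,"x":2,"y":37,"z":0,"roll":0},{"gripper":0,"x":2,"y":37,"z":0,"roll":0},{"gripper":0,"x":2,"y":37,"z":0,"roll":0},{"gripper":0,"x":2,"y":37,"z":0,"roll":0}]'
python3 -m jog '[{"gripper":0,"x":0,"y":0,"z":0,"roll":-0.12},{"gripper":0,"x":0,"y":0,"z":0,"roll":-0.12},{"gripper":0,"x":0,"y":0,"z":0,"roll":-0.12},{"gripper":0,"x":0,"y":0,"z":0,"roll":-0.12},{"gripper":0,"x":0,"y":0,"z":0,"roll":-0.12},{"gripper":0,"x":0,"y":0,"z":0,"roll":-0.12},{"gripper":0,"x":0,"y":0,"z":0,"roll":-0.12},{"gripper":0,"x":0,"y":0,"z":0,"roll":-0.12},{"gripper":0,"x":0,"y":0,"z":0,"roll":-0.12},{"gripper":0,"x":0,"y":0,"z":0,"roll":-0.12}]'
python3 -m jog '[{"gripper":0,"x":0,"y":0,"z":0,"roll":-0.09},{"gripper":0,"x":0,"y":0,"z":0,"roll":0}]'
python3 - <<'E'
from h import *
d=snap('wrist');save(d,'w3.png')
P=cloud(d,(0,0,512,230),-.01,.04)
z=P[:,2]
Q=P[(z>.017)&(z<.03)&(np.linalg.norm(P[:,:2]-[.472,.333],axis=1)<.12)]
print(len(Q),cv2.minAreaRect((Q[:,:2]*1e3).astype('f')))
F=P[np.linalg.norm(P[:,:2]-[.472,.333],axis=1)<.04]; print('floor',np.median(F[:,2]),len(F))
togo([.4724,.333,.06],169.2)
E
python3 st.py
```

```text
clock: 15.02
tcp_pos: [0.4697, 0.3348, 0.2258]
ee_rot: [-0.001, -0.048, 0.999, -0.001]
wrist_force: [0.5, 0.5, 0.3]
finger_gap: 0.096
clock: 15.85
tcp_pos: [0.4703, 0.333, 0.2257]
ee_rot: [-0.001, -0.606, 0.795, 0.0]
wrist_force: [0.3, -0.7, -0.2]
finger_gap: 0.096
clock: 16.02
tcp_pos: [0.4703, 0.333, 0.2258]
ee_rot: [-0.001, -0.639, 0.769, 0.0]
wrist_force: [-0.3, 0.1, -0.9]
finger_gap: 0.097
2741 ((473.1038818359375, 333.36431884765625), (140.00794982910156, 160.4825439453125), 80.68927001953125)
floor 0.00472748429196132 3388
yaw 169.31 roll 0.002 shift now(mm) [ -0.6  -2.3 166. ] after roll [ -0.6  -2.3 166. ] tilt [-0.0023 -0.0012 -1.    ]
16.07 F [-0.2 -0.6 -0.7] M [ 0.031  0.037 -0.031] tcp [470.4 333.1 226. ] yaw 1.3843 gap 8.0 eff6 -0.226 j6 -0.8783
```

View pics/w3.png

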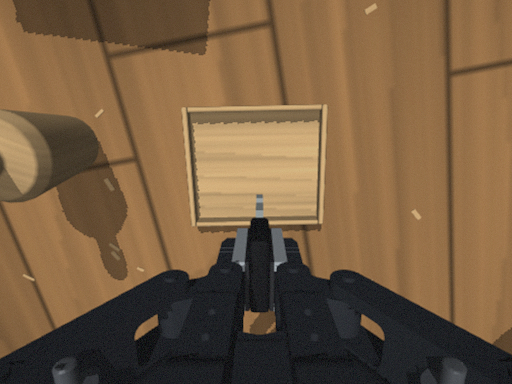

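View pics/bolt.png

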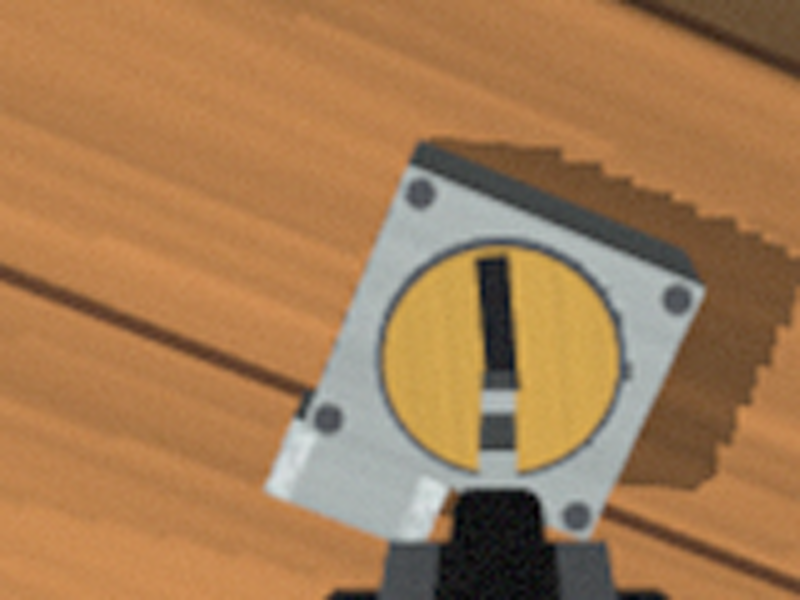

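The wrist view shows the tray at (256,165), fitted at 140×160 mm and centred on (473,333), with its floor at about 5–6 mm. The key is held above it. In the bolt crop the plug is empty and the staple is seen from above, continuous with the lock. I'll lower the key.

```bash
python3 -m jog '[{"gripper":0,"x":0,"y":-10,"z":20,"roll":0},{"gripper":0,"x":0,"y":0,"z":35,"roll":0},{"gripper":0,"x":0,"y":0,"z":35,"roll":0},{"gripper":0,"x":0,"y":0,"z":35,"roll":0},{"gripper":0,"x":0,"y":0,"z":30,"roll":0},{"gripper":0,"x":0,"y":0,"z":15,"roll":0},{"gripper":0,"x":0,"y":0,"z":5,"roll":0},{"gripper":0,"x":0,"y":0,"z":0,"roll":0},{"gripper":0,"x":0,"y":0,"z":0,"roll":0}]' >/dev/null; python3 st.py; python3 -m jog '[{"gripper":0,"x":0,"y":0,"z":1,"roll":0},{"gripper":0,"x":0,"y":0,"z":1,"roll":0},{"gripper":0,"x":0,"y":0,"z":0,"roll":0}]' >/dev/null; python3 st.py
```

```text
16.82 F [-0.4 -0.8  0.1] M [ 0.049 -0.027  0.004] tcp [481.3 331.8  53. ] yaw 1.3852 gap 7.9 eff6 0.009 j6 -0.8902
17.07 F [-0.3 -0.7 -0.1] M [-0.028  0.031 -0.022] tcp [482.  332.1  51.7] yaw 1.386 gap 8.1 eff6 0.002 j6 -0.8909
```

```bash
python3 -m jog '[{"gripper":0,"x":0,"y":0,"z":2,"roll":0},{"gripper":0,"x":0,"y":0,"z":2,"roll":0},{"gripper":0,"x":0,"y":0,"z":0,"roll":0}]' >/dev/null; python3 st.py; python3 -m jog '[{"gripper":0,"x":0,"y":0,"z":1,"roll":0},{"gripper":0,"x":0,"y":0,"z":0,"roll":0}]' >/dev/null; python3 st.py; python3 -m jog '[{"gripper":0,"x":0,"y":0,"z":1,"roll":0},{"gripper":0,"x":0,"y":0,"z":0,"roll":0}]' >/dev/null; python3 st.py
```

```text
17.32 F [ 0.6 -0.4 -0.6] M [-0.035  0.016  0.024] tcp [480.8 331.5  46.3] yaw 1.3861 gap 8.4 eff6 0.001 j6 -0.8911
17.48 F [-1.  -0.9  2.5] M [-0.099  0.129  0.024] tcp [481.  331.6  45.8] yaw 1.3862 gap 8.1 eff6 0.001 j6 -0.8912
17.65 F [-3.  -1.6  8.7] M [-0.355  0.643 -0.049] tcp [481.1 331.7  45.6] yaw 1.3862 gap 7.9 eff6 0.003 j6 -0.8912
```

```bash
python3 -m jog '[{"gripper":0,"x":0,"y":0,"z":-1.5,"roll":0},{"gripper":16,"x":0,"y":0,"z":0,"roll":0},{"gripper":16,"x":0,"y":0,"z":0,"roll":0},{"gripper":16,"x":0,"y":6,"z":0,"roll":0},{"gripper":24,"x":0,"y":8,"z":0,"roll":0},{"gripper":24,"x":0,"y":8,"z":-2,"roll":0},{"gripper":24,"x":0,"y":8,"z":-2,"roll":0},{"gripper":24,"x":0,"y":6,"z":-4,"roll":0},{"gripper":24,"x":0,"y":4,"z":-4,"roll":0},{"gripper":24,"x":0,"y":4,"z":-4,"roll":0}]' 20; python3 st.py
python3 -m jog '[{"gripper":30,"x":0,"y":0,"z":-6,"roll":0},{"gripper":30,"x":0,"y":0,"z":-6,"roll":0},{"gripper":30,"x":0,"y":0,"z":-6,"roll":0},{"gripper":40,"x":0,"y":0,"z":-6,"roll":0},{"gripper":40,"x":0,"y":0,"z":-10,"roll":0},{"gripper":40,"x":0,"y":0,"z":-10,"roll":0},{"gripper":40,"x":0,"y":0,"z":-20,"roll":0},{"gripper":40,"x":0,"y":0,"z":-30,"roll":0},{"gripper":40,"x":0,"y":0,"z":-40,"roll":0},{"gripper":40,"x":0,"y":0,"z":-30,"roll":0}]'
python3 - <<'E'
from h import *
a=snap('scene')['frame'][100:200,200:400,::-1]
d=snap('wrist')['frame'][:,:,::-1]
cv2.imwrite('pics/f.png',np.vstack([cv2.resize(a,(400,200)),cv2.resize(d,(400,300))]))
E
```

```text
clock: 18.48
tcp_pos: [0.4372, 0.34, 0.0627]
ee_rot: [0.0, -0.639, 0.769, -0.0]
wrist_force: [-0.2, 0.5, 0.4]
finger_gap: 0.283
18.48 F [-0.2  0.5  0.4] M [-0.016 -0.017  0.005] tcp [437.2 340.   62.7] yaw 1.3867 gap 24.2 eff6 -0.045 j6 -0.8403
clock: 19.32
tcp_pos: [0.4379, 0.3397, 0.2294]
ee_rot: [0.001, -0.639, 0.769, -0.0]
wrist_force: [0.4, 1.9, 0.8]
finger_gap: 0.471
```

View pics/f.png

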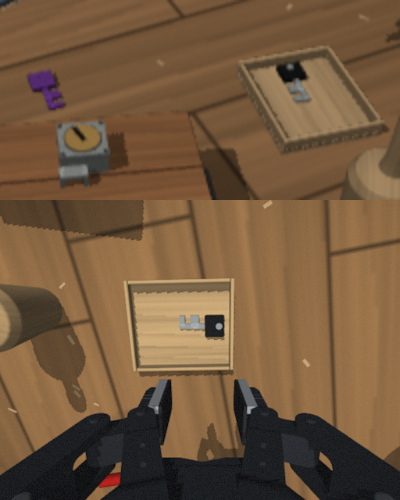

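The key lies flat in the tray. For the bolt, I'll compare the wrist crops from before and after turning.

Run:
```python
import cv2,numpy as np
a=cv2.imread('pics/w2.png')[140:240,190:310]; a=cv2.resize(a,(400,333),interpolation=2)
b=cv2.imread('pics/bolt.png')[380:560,230:480]; b=cv2.resize(b,(400,333),interpolation=2)
a2=cv2.resize(cv2.imread('pics/w2.png')[175:225,192:242],(400,266),interpolation=2)
from h import *
s=snap('scene')['frame'][150:200,215:290,::-1]
cv2.imwrite('pics/g.png',np.vstack([np.hstack([a,b]),np.hstack([a2,cv2.resize(s,(400,266),interpolation=2)])]))
```

```text
(no output)
```

View pics/g.png

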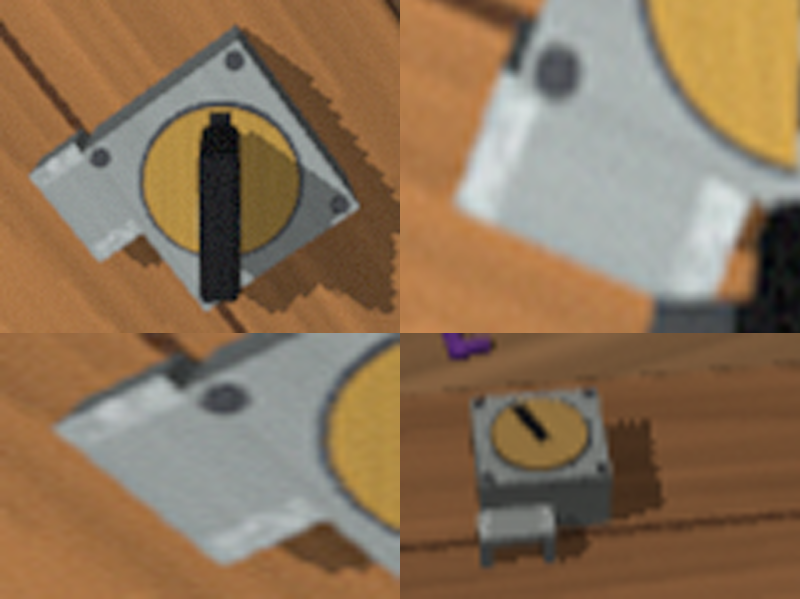

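```bash
python3 -c "
from plant import *
print(job_done())"
```

```text
the job is handed in; nothing more can be done
None
```

The chest is locked as far as the torque tells, and the key is out of the lock and lying in the tray. The job was handed in at about 19 s of the 72 s allowed.

- **Locking:** I turned the key 0.78 rad anticlockwise. Torque sat near 0.06–0.08 N·m and then rose to 0.19 N·m at the stop, just under the 0.2 N·m limit.
- **Release:** I turned back under a gentle pull, at most about 11 N, and the key came free at about -0.5 rad from the start. It then lifted out with almost no force.
- **Placing:** I stood the key on the tray floor, tipped it over and let go. The last wrist and scene pictures show it flat in the tray, with the gripper well clear above.
- **Other things:** the purple look-alike and the chest look unmoved. I did not check the blank, mallet and gouge again, but nothing came near them.
- **Not confirmed:** I couldn't see the bolt, because the staple's plate hides it in every view. That it is home rests on the torque rise and on the angle being where it should stop.
- **Torque readings:** the joint-6 effort briefly read 0.3–0.46 N·m while the wrist was moving. I took those as the arm's own dynamics, since the wrist moment at those moments was under about 0.1 N·m.

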